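Clamp an upturned glass bowl with the lever screw

TASK

Clamp the upturned glass bowl firmly in the clamp frame: turn the lever-headed screw clockwise, using its upright lever as the handle, just until you feel its rubber foot snug on the bowl (do not force it, the glass would crack), and only then fold the lever down flat, fully closed, and let go. Leave the bowl where it stands and do not disturb the other glassware and tools around it.

Things in the scene. Friction and masses are not known exactly. Their poses are not given: they have to be found in the camera images.
- frame: the clamp frame, fixed: a 160 x 250 x 15 mm aluminium base plate, two steel posts 210 mm apart, a grey bridge bar (36 mm wide, 250 mm long, top 146 mm above the table) with a brass nut (42 mm diameter, top at 156 mm) in its middle, in which the lever screw stands upright. Origin on the screw axis at table height; x, y along the plate (the bridge runs along y), z up.
- head: the screw's round dark steel head, 48 mm diameter, 13 mm thick; two lugs rise to 26 mm beside the lever, at +-20 mm along y. Origin on the screw axis at its underside, z up, turning with the screw. Steep thread: 40 mm of travel a turn (6.4 mm per rad), clockwise from above is down, 4.6 rad in all. At the start the foot is 4 to 18 mm above the bowl.
- lever_pivot (a point): centre of the lever's hinge pin, on the screw axis, 21 mm above the head's underside; turns and sinks with the screw. x = the level direction in which the lever folds down, y = along the hinge pin, z up.
- lever_grip (a point): on the lever's middle line, 65 mm from its hinge pin. The lever is an aluminium paddle 14 mm thick (its own x), 28 mm wide (its own y), ending 107 mm from the pin along its own z; upright at the start: the handle to turn. Turning drags with a steady 0.35 N m (stopped, it may read either way); from contact with the bowl it rises by 0.5 to 1 N m per rad; a clear 0.2 rise is snug. The thread holds.
- lever (a joint): fold angle of the lever against the screw's head in rad: 0 = upright (open), 1.55 = fully closed, lying level along +x of lever_pivot. It stays where it is left (friction about 0.14 N m). Folding works a cam that drives the foot 1.5 mm further down, so it clamps only if the foot was snug before; it stiffens by up to about 0.1 N m on the way.
- bowl_center (a point): the upturned glass bowl under the bridge, half-way up on its axis. It stands loose, rim (102 mm diameter, thin gilt edge) downward on a round rubber-topped white stand whose height differs each time, its flat 52 mm base upward. Above it hangs the screw's foot: a rubber-faced swivelling disc 44 mm wide on a stiff spring. The glass cracks at 120 N, reached some 0.7 rad past contact.
- bowl: the same bowl; origin at the centre of its rim plane, which lies on the stand, z up
- cup_a: bystander: loose clear glass cup with gilt rim, 76 mm diameter, 85 mm high; origin under its centre
- cup_b: bystander: loose clear glass cup without gilt, 72 mm diameter, 75 mm high; origin under its centre
- bowl_b: bystander: loose upright glass bowl, 110 mm diameter, 60 mm high; origin under its centre
- jar: bystander: loose amber jar with white cap, 64 mm diameter, 90 mm high; origin under its centre
- brush: bystander: loose brush 170 mm long lying on the table
- block: bystander: loose cork block 100 x 50 x 35 mm; origin under its centre
- disc: bystander: loose wooden disc, 90 mm diameter, 14 mm thick; origin under its centre
Not all that is in view belongs to the job. Leave any green look-alike of the bowl alone.

How it is judged:
By the outcome, as a careful person would: the job done as asked, in the order asked, and still so for the second after the job is handed in, with the robot touching nothing.
It also fails if it takes over 67 s, if anything falls off the work surface, if the arm or the gripper's body presses on something with over 40 N, if the wrist force passes 120 N, or if a joint passes its speed limit or range.

ROBOT

A 7-joint arm with a two-finger parallel gripper is mounted at the origin on the work surface. World frame = base frame: x ahead of the robot, y to its left, z up, the work surface at z = 0. Lengths are in m, angles in rad, forces in N, time in s.
With the tool pointing down it reaches from about 0.4 to 0.85 m from the base axis. Payload 4.5 kg.
Tool frame: the origin (TCP) lies midway between the tips of the shut fingers; the grasp point (between the pads) lies 19 mm behind it (r.hold_point_z is the distance from the TCP to the grasp point, in m); z points along the fingers, y is the direction in which the jaws open and shut (so a half turn about z gives the same grasp; the last joint's range is limited). The gripper opens to 88 mm and grips with 3 to 60 N. Pads are 18 mm wide; open, the fingers measure 123 mm over their backs; the gripper's body (75 mm by 187 mm) begins 45 mm behind the grasp point.
Start: joints at [1.251, 0.689, -0.195, 1.565, 0.157, 0.902, -0.215], TCP at [0.217, -0.586, 0.239] pointing down, gripper open.
Joint ranges: [-3.01, 3.01], [-0.46, 2.08], [-1.47, 1.51], [0.13, 2.56], [-1, 4.14], [0.04, 2.09], [-2.66, 2.66]. Speed limits (rad/s): [2.57, 2.57, 3.14, 3.14, 3.14, 3.14, 3.14].

INTERFACE

Orientations are given as a unit quaternion [x, y, z, w].
In Python, from plant import r gives the robot as it stands. The module is installed in compiled form; this text tells all that it offers.
- The arm moves only by the tool move_arm, never from a script. Its arguments are lists of equal length, an entry for each row: "turn": the turn, a rotation vector about the tool's x, y, z in units of 2 pi rad (1.0 is 2 pi rad), a list of three; "dp": the shift along the tool's x, y, z in units of 2.5 cm (1.0 is 2.5 cm), a list of three; "jaw": the closure, from -1 (fully open) to 1 (shut), so that 0 is half open. In form: {"turn": [[wx, wy, wz], ...], "dp": [[x, y, z], ...], "jaw": [jaw, ...]}. A call has 1 to 10 rows; each row shifts and turns the commanded pose from where the row before left it, along the tool's axes as they then stand; what a row does not reach is not made up. A row lasts 1/12 s, in which the tool goes at most 41.7 mm and 7.16 degrees, less where a joint would pass 70% of its speed; a pose out of reach is approached as far as the arm can. A call with a number of a shift or a turn outside -1 to 1 is refused whole. A call with a gripper value outside its range is refused whole. The fingers move at their own pace and stop on an object; "newtons" is the grip in N (left out, the last holds). Time passes only in rows, so rows that do not move let the fingers close. It gives the time, the measured TCP pose, the force and the opening at its end, in the units of the state.
- r.get_state(): the state, without advancing time (a new reading comes with each control period).
- r.snapshot(name): name is "side" or "top"; returns a dict with "frame" (400x640x3 uint8, blue, green, red), "mtx" (3x3 intrinsics, pixels), "k1" (the pictures are not rectified: a ray, as slopes to the right and down, at radius r is drawn at 1 + k1 r^2 times it, then the intrinsics apply), "origin" and "orientation" of the camera in the world. Camera axes: x right, y up, looking along -z (the intrinsics and any distortion apply to the point x, -y, -z); pixel columns grow to the right and rows downward; lengths in m; the calibration is good to about 2 mm. A picture is of the moment at which its call begins. There is no depth.
- r.finish_job(): hands the job in, once; it reports no verdict.
The state is a dict: "clock": time; "q": joint angles; "qd": joint speeds; "joint_torque": joint torques, N m; "tool_pos": TCP position; "eef_rot": TCP orientation; "contact_force": force on the tool from outside, world axes, zero at the start; "moment": the same for the moment, N m; "opening": opening from 0.0 (shut) to 1.0 (fully open).
Only numpy, scipy, OpenCV 4.12 (cv2) and the standard library are available. Lean on these libraries where they do the work, as an engineer would, in place of code of your own. Each camera call takes 0.05 s, during which the arm holds its last target.

## Working session

There is one attempt and no reset: what is moved stays moved. The work goes in short steps, Python scripts to look and compute and a tool call to move; the robot and the scene stay as the last step left them, time stands still between calls to the robot, and variables do not carry over. Pictures are saved under pics/ and viewed, and the job is handed in when it is done.

Besides the shell and the picture viewer there is one more tool, called after "Emit:" by a JSON object that holds its "name" and its "arguments". move_arm: Moves the arm, as the interface text tells. Shifts and turns lie within -1 to 1; 1 stands for 2.5 cm of shift or 2 pi rad of turn. Its arguments: {"type":"object","properties":{"turn":{"type":"array","items":{"type":"array","items":{"type":"number","minimum":-1,"maximum":1}}},"dp":{"type":"array","items":{"type":"array","items":{"type":"number","minimum":-1,"maximum":1}}},"jaw":{"type":"array","items":{"type":"number"}},"newtons":{"type":"number"}},"required":["turn","dp","jaw"]}

```bash
mkdir -p pics; python3 - <<'E'
from plant import r
import cv2,json
s=r.get_state()
print({k:(v if not hasattr(v,'tolist') else v.tolist()) for k,v in s.items()}, r.hold_point_z)
for n in("side","top"):
    d=r.snapshot(n); cv2.imwrite(f"pics/{n}0.png",d["frame"]); print(n,d["mtx"],d["k1"],d["origin"],d["orientation"])
E
```

```text
{'clock': 0.0, 'q': [1.250807148616926, 0.6899699475829402, -0.1944934340671832, 1.5663276929473708, 0.15732900168208794, 0.9024876857330673, -0.2150733652283803], 'qd': [-0.0005090117084984239, -0.0010956750570837992, 0.0012469447432365555, 0.00020126738227398903, 0.0009222775072305971, 0.0011460074629275558, 0.002176546530208187], 'joint_torque': [-0.00010779794592963299, -52.75615453720093, -1.2667036056518555, -15.343038439750671, -0.05249321577139199, 0.006561951449839398, 0.00018900150735134957], 'tool_pos': [0.2162565861773588, -0.5857343798932688, 0.23792262441887652], 'eef_rot': [0.9843847278783926, 0.17602811636371218, -0.00023910865412649773, -0.0008675230704658332], 'contact_force': [-0.4488182002180353, 0.3886345420307799, -0.1374254214801994], 'moment': [-0.035299676366677885, -0.008032214747351331, -0.005580889564683214], 'opening': 1.001206415745542} 0.0187
side [[486.67423455   0.         327.25768566]
 [  0.         486.67423455 204.55552447]
 [  0.           0.           1.        ]] -0.12957056245454374 [0.25847732 1.05409826 0.82064304] [-0.05352162  0.48782648  0.86771157 -0.0789772 ]
top [[445.28359252   0.         317.46612236]
 [  0.         445.28359252 197.68119326]
 [  0.           0.           1.        ]] -0.04926902462208271 [0.24669669 0.00817675 1.33804117] [-0.07287171  0.06737375  0.7123773  -0.69474389]
```

View pics/side0.png

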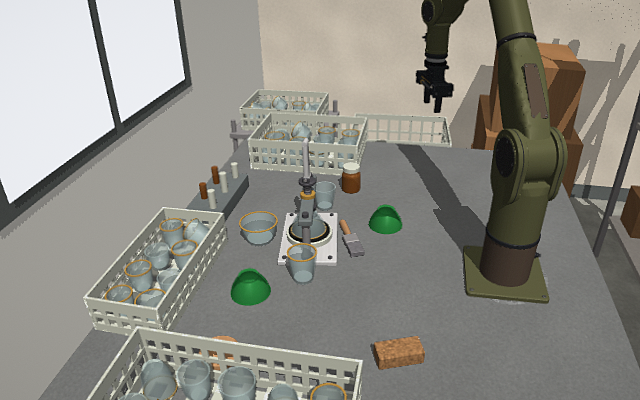

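View pics/top0.png

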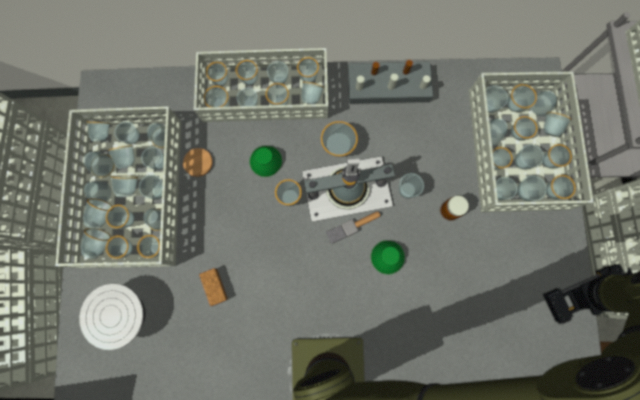

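```bash
cat > h.py <<'E'
import numpy as np, cv2
from scipy.spatial.transform import Rotation as R
def P(d,X):
    X=np.atleast_2d(X); c=R.from_quat(d["orientation"]).inv().apply(X-np.array(d["origin"]))
    s=np.c_[c[:,0]/-c[:,2],-c[:,1]/-c[:,2]]; r2=(s**2).sum(1,keepdims=True); s=s*(1+d["k1"]*r2)
    M=np.array(d["mtx"]); return s@M[:2,:2].T+M[:2,2]
def ray(d,uv):
    M=np.array(d["mtx"]); 
    s=cv2.undistortPoints(np.array(uv,float).reshape(-1,1,2),M,np.array([d["k1"],0,0,0,0.])).reshape(-1,2)
    v=np.c_[s[:,0],-s[:,1],-np.ones(len(s))]; return np.array(d["origin"]),R.from_quat(d["orientation"]).apply(v)
def onz(d,uv,z):
    o,v=ray(d,uv); return o+v*((z-o[2])/v[:,2:3])
def tri(d1,a,d2,b):
    o1,v1=ray(d1,a);o2,v2=ray(d2,b);out=[]
    for p,q in zip(v1,v2):
        t=np.linalg.lstsq(np.c_[p,-q],o2-o1,rcond=None)[0]; A=o1+p*t[0];B=o2+q*t[1]; out.append(np.r_[(A+B)/2,np.linalg.norm(A-B)])
    return np.array(out)
def crop(img,x,y,w,h,k,name):
    cv2.imwrite("pics/"+name,cv2.resize(img[y:y+h,x:x+w],None,fx=k,fy=k,interpolation=cv2.INTER_CUBIC))
E
python3 - <<'E'
from h import *
a=cv2.imread("pics/side0.png");b=cv2.imread("pics/top0.png")
crop(a,260,130,100,75*2,4,"side0c.png"); crop(b,290,140,110,90,7,"top0c.png")
E
```

```text
(no output)
```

View pics/side0c.png

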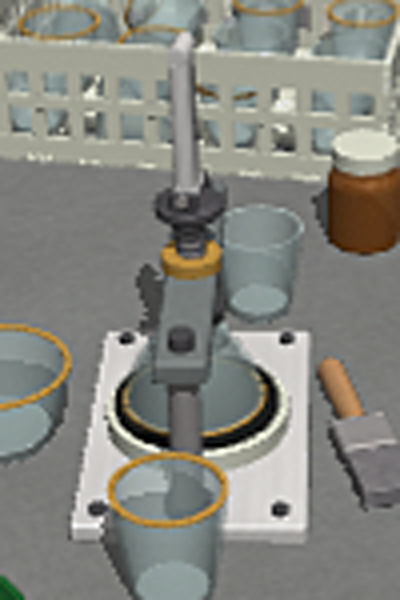

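View pics/top0c.png

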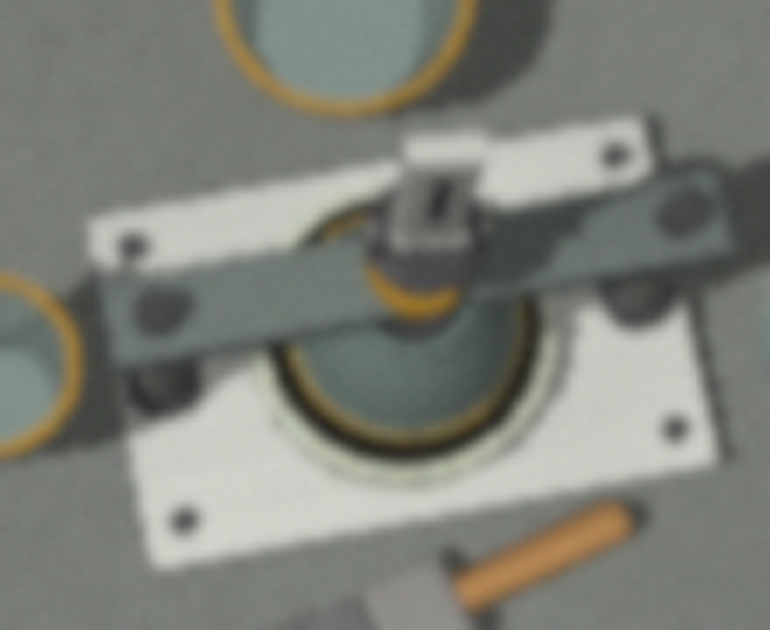

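```bash
cat > cam.py <<'E'
from plant import r
from h import *
import pickle
def cams():
    return {n:r.snapshot(n) for n in("side","top")}
E
python3 - <<'E'
from cam import *
D=cams(); pickle.dump(D,open("D0.pkl","wb")); S,T=D["side"],D["top"]
c=np.array([[90,218],[640,118],[718,462],[155,568]])/7+[290,140]
w=onz(T,c,.015); print(w.round(4)); print(w.mean(0)); 
e=w[1]-w[0];f=w[2]-w[3];print(np.linalg.norm(e),np.linalg.norm(f),np.linalg.norm(w[0]-w[3]))
g=(e+f);print("y dir (neg)",np.degrees(np.arctan2(g[1],g[0])), "x dir", np.degrees(np.arctan2(*((w[0]-w[3]+w[1]-w[2])[[1,0]]))))
cs=np.array([[107,332],[312,333],[307,533],[75,530]])/4+[260,130]
w=onz(S,cs,.015); print(w.round(4)); print(w.mean(0))
print("tip",tri(S,[[182/4+260,40/4+130]],T,[[447/7+290,150/7+140]]))
print("head",tri(S,[[190/4+260,203/4+130]],T,[[430/7+290,235/7+140]]))
E
```

```text
[[ 0.5974  0.0581  0.015 ]
 [ 0.6366 -0.1853  0.015 ]
 [ 0.4816 -0.2108  0.015 ]
 [ 0.4418  0.033   0.015 ]]
[ 0.53935264 -0.07622993  0.015     ]
0.24649277470977968 0.24695568114923608 0.15761285363163263
y dir (neg) -80.78944882390337 x dir 9.262620094944982
[[ 0.6376 -0.1781  0.015 ]
 [ 0.4799 -0.203   0.015 ]
 [ 0.4405  0.0437  0.015 ]
 [ 0.5943  0.0672  0.015 ]]
[ 0.53805981 -0.06756705  0.015     ]
tip [[ 0.54060191 -0.07521503  0.31226068  0.00246317]]
head [[ 0.5410403  -0.07734693  0.1912364   0.00086374]]
```

```bash
python3 - <<'E'
from h import *;import pickle
D=pickle.load(open("D0.pkl","rb")); crop(D["top"]["frame"],338,152,26,36,20,"lz.png"); crop(D["side"]["frame"],285,130,50,60,10,"ls.png")
E
```

```text
(no output)
```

View pics/lz.png

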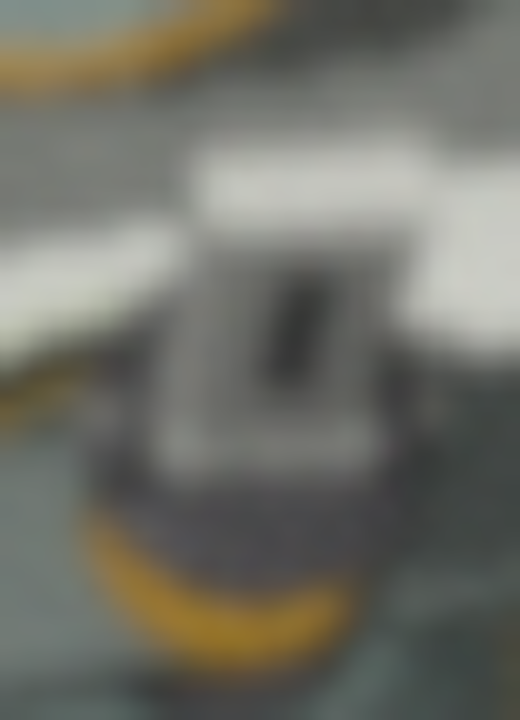

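View pics/ls.png

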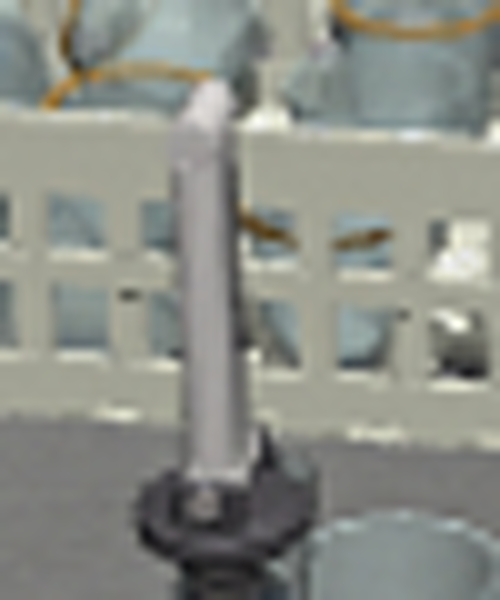

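```bash
python3 - <<'E'
from h import *;import pickle
D=pickle.load(open("D0.pkl","rb")); S,T=D["side"],D["top"]
f=lambda c,o,k:np.array(c)/k+o-.5+.5/k
w=onz(T,f([[192,150],[435,135],[440,225],[197,235]],[338,152],20),.312);print(w.round(4),w.mean(0))
d=w[1]-w[0]+w[2]-w[3];print("lever x yaw",np.degrees(np.arctan2(d[0],-d[1])))
for z in(.205,.21):
  w=onz(S,f([[205,485],[268,440]],[285,130],10),z);print(w.round(4));d=w[1]-w[0];print(np.linalg.norm(d),np.degrees(np.arctan2(d[0],-d[1])))
for x in np.arange(-10,16,5):
  a=np.radians(x);o=np.array([.539,-.073,.207]);v=np.array([-np.sin(a),np.cos(a),0])*.02
  print(x,((P(S,[o+v,o,o-v,o+[0,0,.105]])-[285,130])*10).round(0).tolist(), ((P(T,[o+[0,0,.105],o])-[338,152])*20).round().tolist())
E
```

```text
[[ 0.5458 -0.0595  0.312 ]
 [ 0.5469 -0.0886  0.312 ]
 [ 0.5357 -0.0888  0.312 ]
 [ 0.5352 -0.0597  0.312 ]] [ 0.54091005 -0.07415098  0.312     ]
lever x yaw 1.5484200810085067
[[ 0.5452 -0.0666  0.205 ]
 [ 0.5342 -0.0948  0.205 ]]
0.030291667202620675 -21.467340781353382
[[ 0.5429 -0.0575  0.21  ]
 [ 0.5319 -0.0854  0.21  ]]
0.030045650718623303 -21.46734078135358
-10 [[199.0, 498.0], [228.0, 465.0], [257.0, 432.0], [214.0, 106.0]] [[298.0, 192.0], [243.0, 414.0]]
-5 [[205.0, 499.0], [228.0, 465.0], [251.0, 431.0], [214.0, 106.0]] [[298.0, 192.0], [243.0, 414.0]]
0 [[211.0, 499.0], [228.0, 465.0], [245.0, 431.0], [214.0, 106.0]] [[298.0, 192.0], [243.0, 414.0]]
5 [[218.0, 500.0], [228.0, 465.0], [238.0, 430.0], [214.0, 106.0]] [[298.0, 192.0], [243.0, 414.0]]
10 [[224.0, 500.0], [228.0, 465.0], [232.0, 430.0], [214.0, 106.0]] [[298.0, 192.0], [243.0, 414.0]]
15 [[231.0, 500.0], [228.0, 465.0], [226.0, 430.0], [214.0, 106.0]] [[298.0, 192.0], [243.0, 414.0]]
```

Emit:
{"name": "move_arm", "arguments": {"turn": [[0,0,0],[0,0,0],[0,0,0],[0,0,0],[0,0,0],[0,0,0],[0,0,0],[0,0,0],[0,0,0],[0,0,0]], "dp": [[0,0,-1],[0,0,-1],[0,0,-1],[0,0,-1],[0,0,-1],[0,0,-1],[0.7,-0.5,0],[0.7,-0.5,0],[0.7,-0.5,0],[0.7,-0.5,0]], "jaw": [-1,-1,-1,-1,-1,-1,-1,-1,-1,-1], "newtons": 60}}

```text
clock: 1.03
tool_pos: [0.2652, -0.5142, 0.3886]
eef_rot: [0.984, 0.176, -0.0, -0.0]
contact_force: [-0.3, 0.4, -0.6]
opening: 1.003
```

Emit:
{"name": "move_arm", "arguments": {"turn": [[0,0,0],[0,0,0],[0,0,0],[0,0,0],[0,0,0],[0,0,0],[0,0,0],[0,0,0],[0,0,0],[0,0,0]], "dp": [[0.8,-0.6,0],[0.8,-0.6,0],[0.8,-0.6,0],[0.8,-0.6,0],[0.8,-0.6,0],[0.8,-0.6,0],[0.8,-0.6,0],[0.8,-0.6,0],[0.8,-0.6,0],[0.8,-0.6,0]], "jaw": [-1,-1,-1,-1,-1,-1,-1,-1,-1,-1]}}

```text
clock: 1.87
tool_pos: [0.4009, -0.304, 0.3887]
eef_rot: [0.984, 0.176, -0.0, -0.0]
contact_force: [0.6, -0.7, 0.1]
opening: 0.999
```

```bash
cat > st.py <<'E'
from plant import r
import numpy as np
from scipy.spatial.transform import Rotation as R
s=r.get_state();M=R.from_quat(s["eef_rot"]).as_matrix()
f=lambda a:np.round(a,3).tolist()
print(round(s["clock"],2),"q",f(s["q"]),"p",np.round(s["tool_pos"],4).tolist(),"F",f(s["contact_force"]),"M",f(s["moment"]),"op",round(s["opening"],3),"ytool az",round(np.degrees(np.arctan2(M[1,1],M[0,1])),2),"z",f(M[:,2]))
def to(p):
    print("dp units to",p,f(M.T@(np.array(p)-s["tool_pos"])/.025))
E
python3 -c "
from st import *
to([.54,-.074,.388])"
```

```text
1.87 q [0.747, 0.365, -0.279, 1.691, 0.11, 1.102, -0.782] p [0.4009, -0.304, 0.3887] F [0.551, -0.699, 0.087] M [-0.034, 0.002, -0.008] op 0.999 ytool az -69.73 z [-0.0, -0.0, -1.0]
dp units to [0.54, -0.074, 0.388] [8.407, -6.701, 0.025]
```

Emit:
{"name": "move_arm", "arguments": {"turn": [[0,0,0],[0,0,0],[0,0,0],[0,0,0],[0,0,0],[0,0,0],[0,0,0],[0,0,0],[0,0,0],[0,0,0]], "dp": [[0.8,-0.65,0],[0.8,-0.65,0],[0.8,-0.65,0],[0.8,-0.65,0],[0.8,-0.65,0],[0.8,-0.65,0],[0.8,-0.65,0],[0.8,-0.65,0],[0.8,-0.6,0],[0.8,-0.6,0]], "jaw": [-1,-1,-1,-1,-1,-1,-1,-1,-1,-1]}}

```text
clock: 2.7
tool_pos: [0.533, -0.0846, 0.3886]
eef_rot: [0.984, 0.176, -0.0, 0.0]
contact_force: [0.2, -0.5, 0.5]
opening: 1.0
```

Emit:
{"name": "move_arm", "arguments": {"turn": [[0,0,-0.018],[0,0,-0.018],[0,0,-0.018],[0,0,-0.018],[0,0,-0.018],[0,0,-0.018],[0,0,-0.018],[0,0,-0.018],[0,0,-0.018],[0,0,-0.018]], "dp": [[0,0,0],[0,0,0],[0,0,0],[0,0,0],[0,0,0],[0,0,0],[0,0,0],[0,0,0],[0,0,0],[0,0,0]], "jaw": [-1,-1,-1,-1,-1,-1,-1,-1,-1,-1]}}

```text
clock: 3.53
tool_pos: [0.5325, -0.0858, 0.3885]
eef_rot: [0.735, 0.678, -0.0, -0.0]
contact_force: [0.6, -0.8, 0.3]
opening: 1.0
```

Emit:
{"name": "move_arm", "arguments": {"turn": [[0,0,-0.018],[0,0,-0.018],[0,0,-0.018],[0,0,-0.018],[0,0,-0.018],[0,0,-0.018],[0,0,-0.018],[0,0,-0.018],[0,0,-0.018],[0,0,-0.018]], "dp": [[0,0,0],[0,0,0],[0,0,0],[0,0,0],[0,0,0],[0,0,0],[0,0,0],[0,0,0],[0,0,0],[0,0,0]], "jaw": [-1,-1,-1,-1,-1,-1,-1,-1,-1,-1]}}

```text
clock: 4.37
tool_pos: [0.5325, -0.086, 0.3885]
eef_rot: [0.257, 0.966, -0.0, -0.0]
contact_force: [-1.6, -0.7, -0.5]
opening: 1.001
```

Emit:
{"name": "move_arm", "arguments": {"turn": [[0,0,-0.018],[0,0,-0.018],[0,0,-0.018],[0,0,-0.018],[0,0,-0.013],[0,0,0]], "dp": [[0,0,0],[0,0,0],[0,0,0],[0,0,0],[0,0,0],[0,0,0]], "jaw": [-1,-1,-1,-1,-1,-1]}}

```text
clock: 4.87
tool_pos: [0.5325, -0.086, 0.3883]
eef_rot: [-0.005, 1.0, 0.0, -0.0]
contact_force: [0.5, 0.6, 0.1]
opening: 1.002
```

```bash
python3 -c "
from st import *
to([.54,-.074,.388])
from cam import *
D=cams(); pickle.dump(D,open('D1.pkl','wb'))
crop(D['side']['frame'],250,80,120,140,5,'s1.png'); crop(D['top']['frame'],290,120,110,90,7,'t1.png')"
```

```text
4.87 q [0.687, 0.581, -1.073, 1.572, 0.523, 1.306, 1.123] p [0.5325, -0.086, 0.3883] F [0.514, 0.596, 0.114] M [0.105, -0.121, -0.006] op 1.002 ytool az 90.57 z [-0.001, 0.0, -1.0]
dp units to [0.54, -0.074, 0.388] [-0.303, 0.478, 0.011]
```

View pics/s1.png

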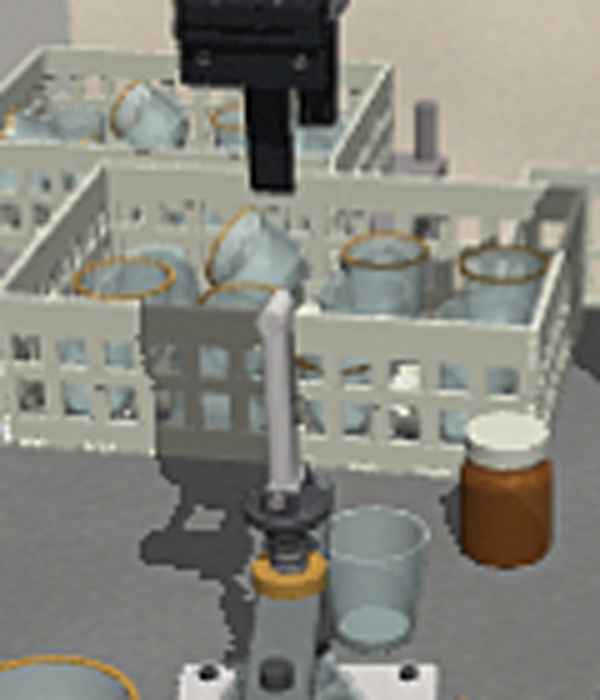

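View pics/t1.png

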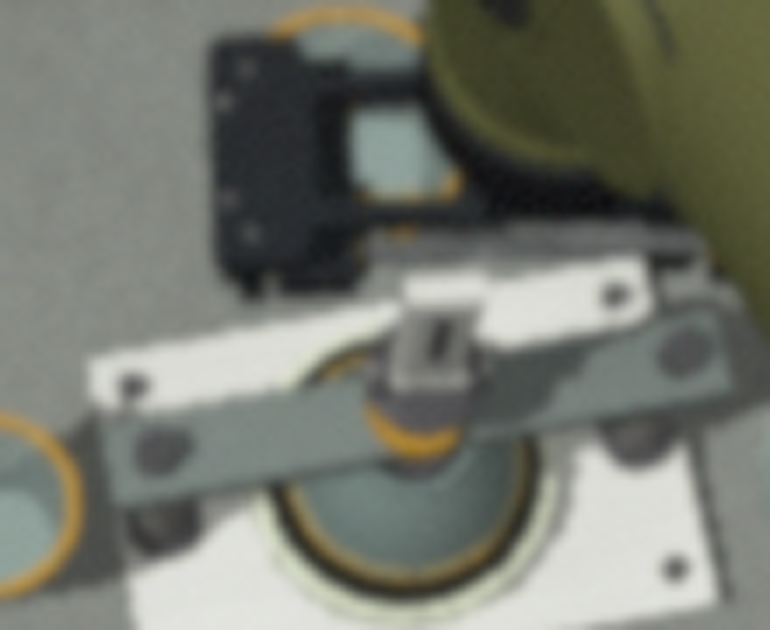

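Emit:
{"name": "move_arm", "arguments": {"turn": [[0,0,0],[0,0,0],[0,0,0],[0,0,0],[0,0,0]], "dp": [[-0.15,0.24,0],[-0.15,0.24,0],[0,0,0.5],[0,0,0.5],[0,0,0]], "jaw": [-1,-1,-1,-1,-1]}}

```text
clock: 5.38
tool_pos: [0.5393, -0.0733, 0.3619]
eef_rot: [-0.004, 1.0, -0.0, -0.002]
contact_force: [-0.2, -0.3, 0.4]
opening: 0.999
```

```bash
python3 -c "
from st import *
to([.54,-.074,.262])
from cam import *
D=cams(); pickle.dump(D,open('D2.pkl','wb'))
crop(D['side']['frame'],250,80,120,140,5,'s2.png')
f=D['top']['frame']
print(P(D['side'],[s['tool_pos'],[.54,-.074,.312]])-[250,80], P(D['top'],[s['tool_pos'],[.54,-.074,.312]]))
crop(f,290,120,110,90,7,'t2.png')"
```

```text
5.38 q [0.646, 0.61, -1.053, 1.605, 0.55, 1.257, 1.074] p [0.5393, -0.0733, 0.3619] F [-0.23, -0.259, 0.365] M [0.011, -0.167, -0.001] op 0.999 ytool az 90.5 z [-0.003, -0.0, -1.0]
dp units to [0.54, -0.074, 0.262] [-0.04, -0.029, 3.994]
[[55.55041768 42.49883707]
 [56.08448825 60.41324809]] [[354.46015159 155.42666464]
 [353.27824163 161.20317384]]
```

View pics/s2.png

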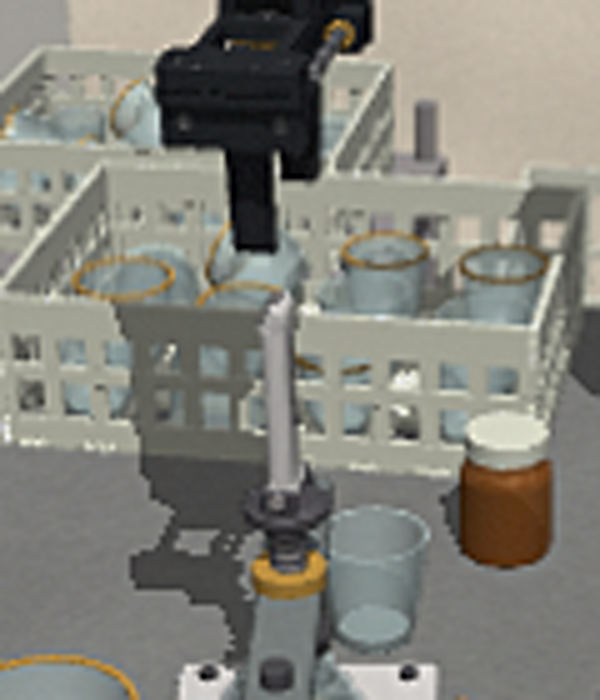

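View pics/t2.png

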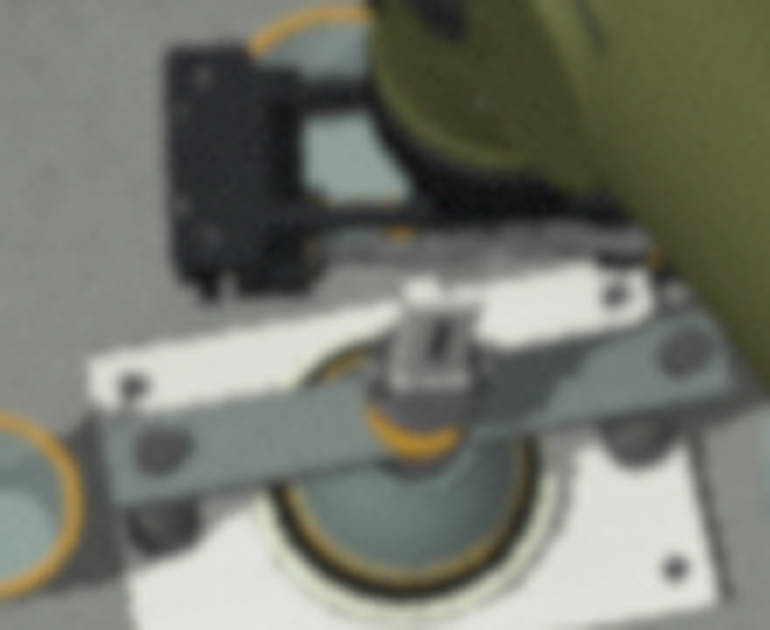

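Emit:
{"name": "move_arm", "arguments": {"turn": [[0,0,0],[0,0,0],[0,0,0],[0,0,0],[0,0,0],[0,0,0],[0,0,0],[0,0,0],[0,0,0],[0,0,0]], "dp": [[-0.04,-0.03,0.5],[0,0,0.5],[0,0,0.5],[0,0,0.5],[0,0,0.5],[0,0,0.5],[0,0,0.5],[0,0,0.4],[0,0,0],[0,0,0]], "jaw": [-1,-1,-1,-1,-1,-1,-1,-1,-1,-1]}}

```text
clock: 6.32
tool_pos: [0.5412, -0.0743, 0.2662]
eef_rot: [-0.004, 1.0, 0.0, -0.0]
contact_force: [0.7, -0.5, -0.1]
opening: 1.0
```

```bash
python3 -c "
from st import *
to([.54,-.074,.262])
from cam import *
D=cams()
crop(D['side']['frame'],250,80,120,140,5,'s3.png')
f=D['top']['frame']
crop(f,290,120,110,90,7,'t3.png')"
```

```text
6.32 q [0.61, 0.707, -0.985, 1.749, 0.669, 1.061, 0.967] p [0.5412, -0.0743, 0.2662] F [0.736, -0.544, -0.084] M [0.042, -0.174, -0.036] op 1.0 ytool az 90.47 z [-0.0, 0.0, -1.0]
dp units to [0.54, -0.074, 0.262] [0.048, 0.013, 0.168]
```

View pics/s3.png

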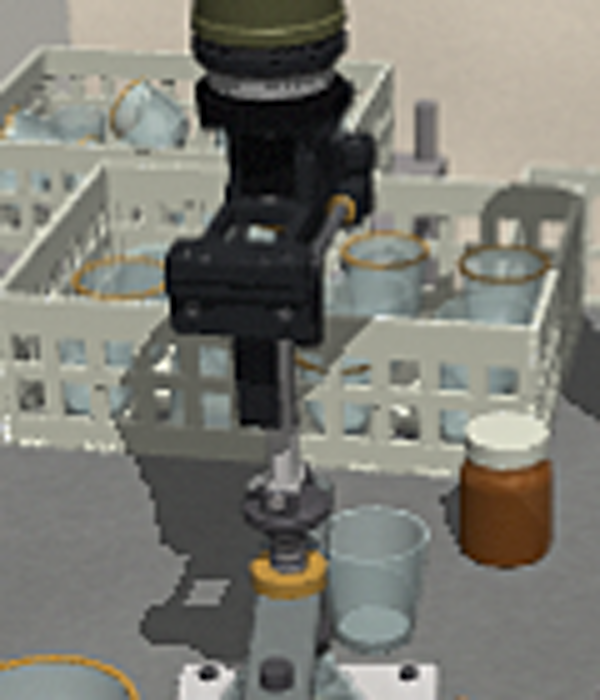

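View pics/t3.png

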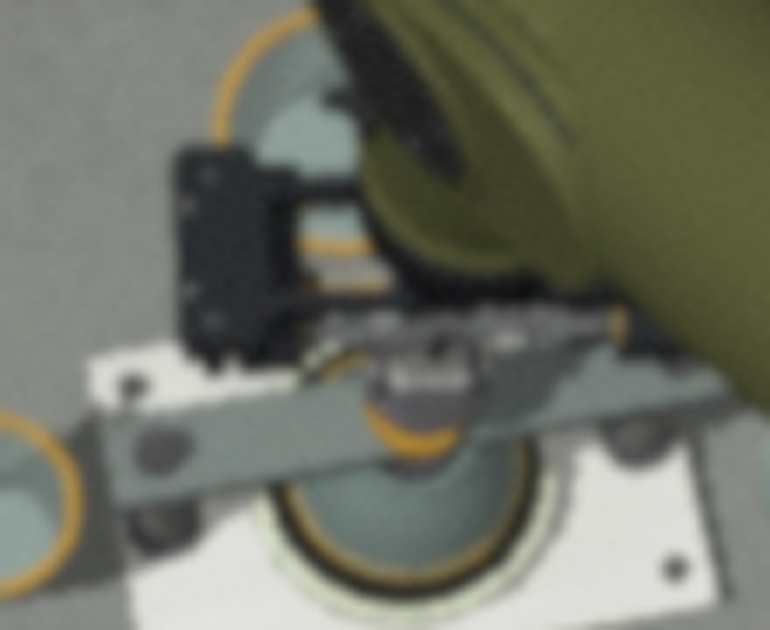

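Emit:
{"name": "move_arm", "arguments": {"turn": [[0,0,0],[0,0,0],[0,0,0],[0,0,0],[0,0,0],[0,0,0],[0,0,0],[0,0,0],[0,0,0],[0,0,0]], "dp": [[0.05,0,0.1],[0,0,0],[0,0,0],[0,0,0],[0,0,0],[0,0,0],[0,0,0],[0,0,0],[0,0,0],[0,0,0]], "jaw": [-1,0,0.3,1,1,1,1,1,1,1], "newtons": 25}}

```text
clock: 7.25
tool_pos: [0.5399, -0.0743, 0.2637]
eef_rot: [-0.004, 1.0, 0.0, 0.0]
contact_force: [-0.4, 2.9, 0.3]
opening: 0.345
```

```bash
python3 st.py
```

```text
7.25 q [0.61, 0.708, -0.984, 1.756, 0.673, 1.054, 0.963] p [0.5399, -0.0743, 0.2637] F [-0.427, 2.918, 0.274] M [0.738, -0.088, 0.021] op 0.345 ytool az 90.47 z [0.0, 0.0, -1.0]
```

Emit:
{"name": "move_arm", "arguments": {"turn": [[0,0,0],[0,0,0],[0,0,0.008],[0,0,0.008],[0,0,0.008]], "dp": [[0,0.03,0],[0,0,0],[0,0,0.013],[0,0,0.013],[0,0,0.013]], "jaw": [1,1,1,1,1], "newtons": 58}}

```text
clock: 7.67
tool_pos: [0.5399, -0.0728, 0.2629]
eef_rot: [0.072, 0.997, 0.0, 0.0]
contact_force: [-0.6, 2.5, -0.5]
opening: 0.313
```

```bash
python3 st.py
```

```text
7.67 q [0.59, 0.695, -0.943, 1.759, 0.648, 1.031, 0.833] p [0.5399, -0.0728, 0.2629] F [-0.553, 2.468, -0.533] M [0.455, -0.129, 0.32] op 0.313 ytool az 81.8 z [0.0, 0.001, -1.0]
```

Emit:
{"name": "move_arm", "arguments": {"turn": [[0,0,0.01],[0,0,0.01],[0,0,0.01]], "dp": [[0,0,0.016],[0,0,0.016],[0,0,0.016]], "jaw": [1,1,1]}}

```text
clock: 7.92
tool_pos: [0.54, -0.0725, 0.2617]
eef_rot: [0.165, 0.986, 0.001, 0.0]
contact_force: [-0.9, 3.2, 0.4]
opening: 0.31
```

```bash
python3 st.py
```

```text
7.92 q [0.565, 0.679, -0.892, 1.762, 0.616, 1.005, 0.675] p [0.54, -0.0725, 0.2617] F [-0.864, 3.247, 0.386] M [0.514, -0.107, 0.376] op 0.31 ytool az 70.98 z [0.001, 0.001, -1.0]
```

Emit:
{"name": "move_arm", "arguments": {"turn": [[0,0,0.01],[0,0,0.01],[0,0,0.01]], "dp": [[0,0,0.016],[0,0,0.016],[0,0,0.016]], "jaw": [1,1,1]}}

```text
clock: 8.17
tool_pos: [0.5401, -0.0721, 0.2605]
eef_rot: [0.257, 0.966, 0.001, 0.0]
contact_force: [0.8, 4.0, 0.0]
opening: 0.312
```

```bash
python3 st.py;python3 -c "
from cam import *
D=cams()
crop(D['side']['frame'],250,80,120,140,5,'s4.png')"
```

```text
8.17 q [0.54, 0.665, -0.84, 1.764, 0.584, 0.98, 0.518] p [0.5401, -0.0721, 0.2605] F [0.752, 3.984, 0.004] M [0.646, -0.144, 0.328] op 0.312 ytool az 60.2 z [0.001, 0.002, -1.0]
```

View pics/s4.png

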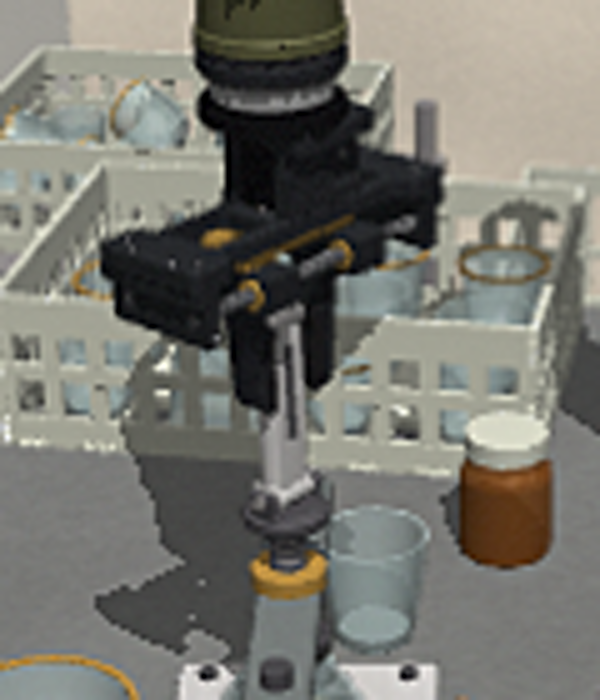

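Emit:
{"name": "move_arm", "arguments": {"turn": [[0,0,0.01],[0,0,0.01],[0,0,0.01]], "dp": [[0.015,0.03,0.016],[0,0,0.016],[0,0,0.016]], "jaw": [1,1,1]}}

```text
clock: 8.52
tool_pos: [0.5403, -0.0717, 0.2593]
eef_rot: [0.346, 0.938, 0.001, 0.0]
contact_force: [1.0, 3.2, -0.7]
opening: 0.311
```

```bash
python3 st.py
```

```text
8.52 q [0.512, 0.651, -0.787, 1.767, 0.551, 0.957, 0.362] p [0.5403, -0.0717, 0.2593] F [1.025, 3.202, -0.743] M [0.715, -0.264, 0.323] op 0.311 ytool az 49.47 z [0.001, 0.001, -1.0]
```

Emit:
{"name": "move_arm", "arguments": {"turn": [[0,0,0.01],[0,0,0.01],[0,0,0.01]], "dp": [[0,0,0.016],[0,0,0.016],[0,0,0.016]], "jaw": [1,1,1]}}

```text
clock: 8.77
tool_pos: [0.5405, -0.0715, 0.2581]
eef_rot: [0.433, 0.901, 0.001, 0.0]
contact_force: [2.0, 3.6, -1.7]
opening: 0.309
```

```bash
python3 st.py
```

```text
8.77 q [0.484, 0.639, -0.734, 1.77, 0.517, 0.934, 0.207] p [0.5405, -0.0715, 0.2581] F [1.988, 3.592, -1.684] M [0.747, -0.3, 0.389] op 0.309 ytool az 38.68 z [0.002, 0.002, -1.0]
```

Emit:
{"name": "move_arm", "arguments": {"turn": [[0,0,0.01],[0,0,0.01]], "dp": [[0,0,0.016],[0,0,0.016]], "jaw": [1,1]}}

```text
clock: 8.93
tool_pos: [0.5407, -0.0713, 0.2573]
eef_rot: [0.489, 0.872, 0.001, 0.0]
contact_force: [2.4, 4.3, -1.8]
opening: 0.308
```

```bash
python3 st.py
```

```text
8.93 q [0.465, 0.631, -0.698, 1.771, 0.495, 0.92, 0.104] p [0.5407, -0.0713, 0.2573] F [2.444, 4.345, -1.785] M [0.873, -0.441, 0.341] op 0.308 ytool az 31.49 z [0.002, 0.002, -1.0]
```

Emit:
{"name": "move_arm", "arguments": {"turn": [[0,0,0.01],[0,0,0.01]], "dp": [[0,0,0.016],[0,0,0.016]], "jaw": [1,1]}}

```text
clock: 9.1
tool_pos: [0.5409, -0.0711, 0.2565]
eef_rot: [0.542, 0.84, 0.002, 0.0]
contact_force: [2.4, 4.3, -2.4]
opening: 0.309
```

```bash
python3 st.py
```

```text
9.1 q [0.445, 0.624, -0.662, 1.773, 0.471, 0.906, 0.001] p [0.5409, -0.0711, 0.2565] F [2.422, 4.305, -2.385] M [0.816, -0.574, 0.349] op 0.309 ytool az 24.31 z [0.002, 0.002, -1.0]
```

Emit:
{"name": "move_arm", "arguments": {"turn": [[0,0,0.01],[0,0,0.01]], "dp": [[0,0.06,0.016],[0,0,0.016]], "jaw": [1,1]}}

```text
clock: 9.27
tool_pos: [0.5414, -0.071, 0.2557]
eef_rot: [0.594, 0.804, 0.001, -0.0]
contact_force: [0.6, 3.4, 0.1]
opening: 0.311
```

```bash
python3 st.py
```

```text
9.27 q [0.423, 0.619, -0.625, 1.772, 0.448, 0.897, -0.102] p [0.5414, -0.071, 0.2557] F [0.624, 3.357, 0.096] M [0.69, -0.083, 0.372] op 0.311 ytool az 17.08 z [0.0, 0.001, -1.0]
```

Emit:
{"name": "move_arm", "arguments": {"turn": [[0,0,0.01],[0,0,0.01]], "dp": [[0,0,0.016],[0,0,0.016]], "jaw": [1,1]}}

```text
clock: 9.43
tool_pos: [0.5416, -0.0709, 0.2549]
eef_rot: [0.644, 0.765, 0.001, -0.0]
contact_force: [1.3, 3.2, -0.3]
opening: 0.31
```

```bash
python3 st.py
```

```text
9.43 q [0.402, 0.612, -0.589, 1.774, 0.424, 0.884, -0.204] p [0.5416, -0.0709, 0.2549] F [1.251, 3.228, -0.29] M [0.757, -0.149, 0.358] op 0.31 ytool az 9.88 z [0.001, 0.002, -1.0]
```

Emit:
{"name": "move_arm", "arguments": {"turn": [[0,0,0.01],[0,0,0.01]], "dp": [[0,0,0.016],[0,0,0.016]], "jaw": [1,1]}}

```text
clock: 9.6
tool_pos: [0.5418, -0.0709, 0.2541]
eef_rot: [0.69, 0.723, 0.001, -0.0]
contact_force: [1.9, 3.1, -0.6]
opening: 0.311
```

```bash
python3 st.py
```

```text
9.6 q [0.381, 0.607, -0.553, 1.776, 0.4, 0.871, -0.306] p [0.5418, -0.0709, 0.2541] F [1.86, 3.137, -0.646] M [0.705, -0.245, 0.3] op 0.311 ytool az 2.69 z [0.001, 0.002, -1.0]
```

Emit:
{"name": "move_arm", "arguments": {"turn": [[0,0,0.01],[0,0,0.01]], "dp": [[-0.03,0,0.016],[0,0,0.016]], "jaw": [1,1]}}

```text
clock: 9.77
tool_pos: [0.5421, -0.0711, 0.2533]
eef_rot: [0.734, 0.679, 0.001, -0.0]
contact_force: [1.7, 4.1, -0.9]
opening: 0.312
```

```bash
python3 st.py
```

```text
9.77 q [0.361, 0.602, -0.517, 1.777, 0.375, 0.86, -0.406] p [0.5421, -0.0711, 0.2533] F [1.657, 4.103, -0.883] M [1.027, -0.33, 0.383] op 0.312 ytool az -4.5 z [0.002, 0.003, -1.0]
```

Emit:
{"name": "move_arm", "arguments": {"turn": [[0,0,0.01],[0,0,0.01]], "dp": [[0,0,0.016],[0,0,0.016]], "jaw": [1,1]}}

```text
clock: 9.93
tool_pos: [0.5423, -0.0711, 0.2525]
eef_rot: [0.775, 0.631, 0.002, -0.0]
contact_force: [2.5, 4.1, -1.7]
opening: 0.308
```

```bash
python3 st.py
```

```text
9.93 q [0.34, 0.597, -0.48, 1.779, 0.35, 0.849, -0.507] p [0.5423, -0.0711, 0.2525] F [2.521, 4.102, -1.665] M [0.971, -0.422, 0.374] op 0.308 ytool az -11.69 z [0.002, 0.002, -1.0]
```

Emit:
{"name": "move_arm", "arguments": {"turn": [[0,0,0.01],[0,0,0.01]], "dp": [[0,0,0.016],[0,0,0.016]], "jaw": [1,1]}}

```text
clock: 10.1
tool_pos: [0.5425, -0.0711, 0.2517]
eef_rot: [0.814, 0.582, 0.002, -0.0]
contact_force: [3.5, 3.4, -2.6]
opening: 0.313
```

```bash
python3 st.py;python3 -c "
from cam import *
D=cams()
crop(D['side']['frame'],250,80,120,140,5,'s5.png');crop(D['top']['frame'],290,120,110,90,7,'t5.png')"
```

```text
10.1 q [0.318, 0.593, -0.443, 1.781, 0.325, 0.838, -0.607] p [0.5425, -0.0711, 0.2517] F [3.486, 3.379, -2.589] M [0.962, -0.526, 0.308] op 0.313 ytool az -18.89 z [0.002, 0.002, -1.0]
```

View pics/s5.png

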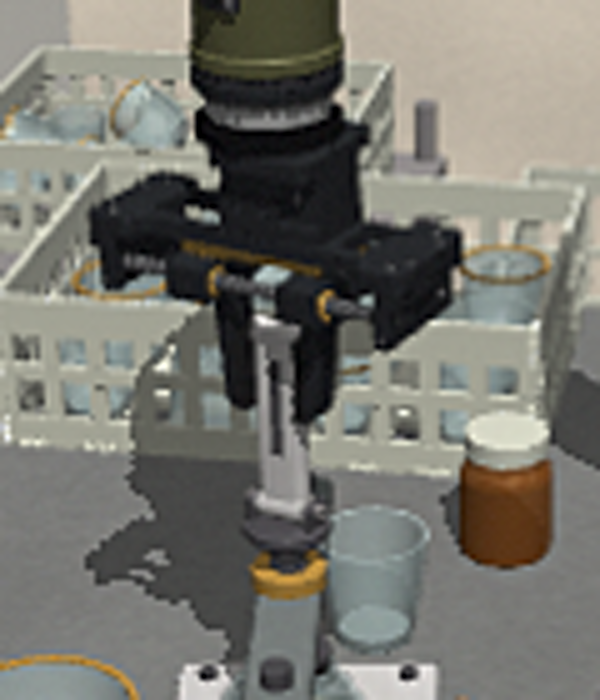

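View pics/t5.png

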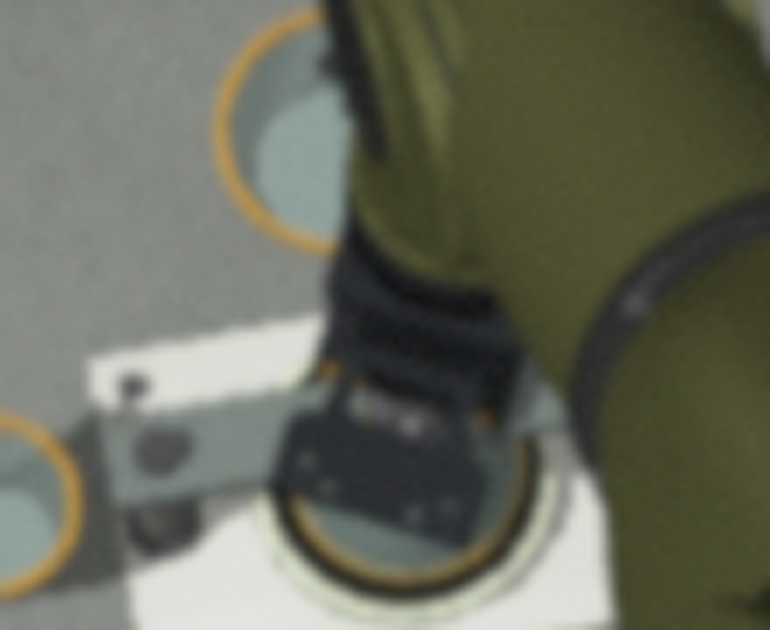

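Emit:
{"name": "move_arm", "arguments": {"turn": [[0,0,0.01],[0,0,0.01]], "dp": [[0,0.03,0.025],[0,0,0.016]], "jaw": [1,1]}}

```text
clock: 10.37
tool_pos: [0.5429, -0.0713, 0.2509]
eef_rot: [0.848, 0.53, 0.001, -0.001]
contact_force: [2.0, 4.6, -0.8]
opening: 0.312
```

```bash
python3 st.py
```

```text
10.37 q [0.297, 0.59, -0.406, 1.781, 0.299, 0.83, -0.706] p [0.5429, -0.0713, 0.2509] F [2.004, 4.587, -0.804] M [1.173, -0.369, 0.353] op 0.312 ytool az -26.03 z [0.002, 0.002, -1.0]
```

Emit:
{"name": "move_arm", "arguments": {"turn": [[0,0,0.01],[0,0,0.01]], "dp": [[0,0,0.016],[0,0,0.016]], "jaw": [1,1]}}

```text
clock: 10.53
tool_pos: [0.5431, -0.0714, 0.2501]
eef_rot: [0.88, 0.475, 0.001, -0.0]
contact_force: [1.9, 4.0, -0.6]
opening: 0.314
```

```bash
python3 st.py
```

```text
10.53 q [0.274, 0.587, -0.369, 1.783, 0.274, 0.82, -0.806] p [0.5431, -0.0714, 0.2501] F [1.935, 3.955, -0.603] M [1.146, -0.441, 0.359] op 0.314 ytool az -33.24 z [0.002, 0.002, -1.0]
```

Emit:
{"name": "move_arm", "arguments": {"turn": [[0,0,0.01],[0,0,0.01]], "dp": [[0,0,0.016],[0,0,0.016]], "jaw": [1,1]}}

```text
clock: 10.7
tool_pos: [0.5432, -0.0715, 0.2494]
eef_rot: [0.908, 0.419, 0.002, -0.0]
contact_force: [2.7, 3.5, -0.5]
opening: 0.314
```

```bash
python3 st.py
```

```text
10.7 q [0.252, 0.584, -0.332, 1.785, 0.247, 0.811, -0.906] p [0.5432, -0.0715, 0.2494] F [2.657, 3.497, -0.504] M [1.118, -0.484, 0.391] op 0.314 ytool az -40.43 z [0.003, 0.002, -1.0]
```

Emit:
{"name": "move_arm", "arguments": {"turn": [[0,0,0.01],[0,0,0.01]], "dp": [[-0.04,-0.02,0.016],[0,0,0.016]], "jaw": [1,1]}}

```text
clock: 10.87
tool_pos: [0.5432, -0.0718, 0.2487]
eef_rot: [0.932, 0.361, 0.003, -0.0]
contact_force: [4.9, 3.6, -0.8]
opening: 0.312
```

```bash
python3 st.py
```

```text
10.87 q [0.23, 0.58, -0.295, 1.789, 0.221, 0.799, -1.004] p [0.5432, -0.0718, 0.2487] F [4.86, 3.576, -0.808] M [1.257, -0.95, 0.456] op 0.312 ytool az -47.62 z [0.005, 0.002, -1.0]
```

Emit:
{"name": "move_arm", "arguments": {"turn": [[0,0,0.01]], "dp": [[0.05,0.05,0.016]], "jaw": [1]}}

```text
clock: 10.95
tool_pos: [0.5437, -0.0719, 0.2483]
eef_rot: [0.943, 0.332, 0.001, -0.001]
contact_force: [-2.3, 4.1, 4.6]
opening: 0.314
```

```bash
python3 st.py
```

```text
10.95 q [0.218, 0.581, -0.276, 1.786, 0.207, 0.801, -1.053] p [0.5437, -0.0719, 0.2483] F [-2.253, 4.14, 4.611] M [1.384, 0.203, 0.412] op 0.314 ytool az -51.22 z [0.002, 0.002, -1.0]
```

Emit:
{"name": "move_arm", "arguments": {"turn": [[0,0,0.008]], "dp": [[0,0,0.013]], "jaw": [1]}}

```text
clock: 11.03
tool_pos: [0.5437, -0.0719, 0.248]
eef_rot: [0.951, 0.308, 0.001, -0.001]
contact_force: [1.3, 4.2, 2.8]
opening: 0.313
```

```bash
python3 st.py
```

```text
11.03 q [0.209, 0.58, -0.261, 1.787, 0.196, 0.798, -1.092] p [0.5437, -0.0719, 0.248] F [1.259, 4.237, 2.789] M [1.223, -0.241, 0.503] op 0.313 ytool az -54.09 z [0.002, 0.002, -1.0]
```

Emit:
{"name": "move_arm", "arguments": {"turn": [[0,0,0.008]], "dp": [[0,0,0.013]], "jaw": [1]}}

```text
clock: 11.12
tool_pos: [0.5437, -0.072, 0.2477]
eef_rot: [0.959, 0.285, 0.001, -0.001]
contact_force: [1.3, 4.3, 2.6]
opening: 0.317
```

```bash
python3 st.py
```

```text
11.12 q [0.2, 0.579, -0.246, 1.788, 0.185, 0.795, -1.131] p [0.5437, -0.072, 0.2477] F [1.314, 4.307, 2.557] M [1.168, -0.295, 0.541] op 0.317 ytool az -56.94 z [0.002, 0.002, -1.0]
```

Emit:
{"name": "move_arm", "arguments": {"turn": [[0,0,0.008]], "dp": [[0,0,0.013]], "jaw": [1]}}

```text
clock: 11.2
tool_pos: [0.5438, -0.072, 0.2475]
eef_rot: [0.965, 0.26, 0.001, -0.001]
contact_force: [1.0, 4.2, 2.6]
opening: 0.308
```

```bash
python3 st.py
```

```text
11.2 q [0.191, 0.579, -0.231, 1.789, 0.174, 0.792, -1.17] p [0.5438, -0.072, 0.2475] F [1.017, 4.152, 2.585] M [1.151, -0.289, 0.49] op 0.308 ytool az -59.81 z [0.002, 0.002, -1.0]
```

Emit:
{"name": "move_arm", "arguments": {"turn": [[0,0,0.008]], "dp": [[0,0,0.013]], "jaw": [1]}}

```text
clock: 11.28
tool_pos: [0.5438, -0.0721, 0.2472]
eef_rot: [0.972, 0.236, 0.001, -0.001]
contact_force: [1.7, 3.9, 3.1]
opening: 0.314
```

```bash
python3 st.py
```

```text
11.28 q [0.182, 0.578, -0.216, 1.79, 0.163, 0.789, -1.209] p [0.5438, -0.0721, 0.2472] F [1.702, 3.933, 3.143] M [1.131, -0.201, 0.595] op 0.314 ytool az -62.68 z [0.002, 0.002, -1.0]
```

```bash
python3 - <<'E'
import numpy as np
from scipy.optimize import curve_fit
a=-np.radians([70.98,60.2,49.47,38.68,31.49,24.31,17.08,9.88,2.69,-4.5,-11.69,-18.89,-26.03,-33.24,-40.43,-47.62,-51.22,-54.09,-56.94,-59.81,-62.68])
m=np.array([.376,.328,.323,.389,.341,.349,.372,.358,.3,.383,.374,.308,.353,.359,.391,.456,.412,.503,.541,.49,.595])
f=lambda x,b,c,k:b+k*np.maximum(0,x-c)
p,C=curve_fit(f,a,m,[.35,.7,.6]);print(p,np.sqrt(np.diag(C)),np.degrees(p[1]),a[-1]-p[1],p[2]*(a[-1]-p[1]))
E
```

```text
[0.35092857 0.64297885 0.46445859] [0.00841974 0.06756083 0.09697613] 36.8399747054801 0.45099352018798977 0.20946781391731525
```

Emit:
{"name": "move_arm", "arguments": {"turn": [[0,0,0],[0,0,0],[0,0,0]], "dp": [[0,0,0],[0,0,0],[0,0,0]], "jaw": [1,1,1], "newtons": 8}}

```text
clock: 11.53
tool_pos: [0.5435, -0.0725, 0.247]
eef_rot: [0.972, 0.236, 0.001, -0.001]
contact_force: [1.0, 5.4, 5.2]
opening: 0.319
```

```bash
python3 st.py
```

```text
11.53 q [0.182, 0.578, -0.216, 1.79, 0.163, 0.789, -1.209] p [0.5435, -0.0725, 0.247] F [0.965, 5.416, 5.231] M [1.215, -0.197, -0.058] op 0.319 ytool az -62.71 z [0.002, 0.002, -1.0]
```

Emit:
{"name": "move_arm", "arguments": {"turn": [[0,0,0],[0,0,0]], "dp": [[-0.08,0,0],[-0.08,0,0]], "jaw": [1,1]}}

```text
clock: 11.7
tool_pos: [0.5401, -0.0744, 0.2469]
eef_rot: [0.972, 0.236, 0.001, -0.001]
contact_force: [2.2, 5.0, 1.2]
opening: 0.321
```

```bash
cat >> st.py <<'E'
print("Ftool",f(M.T@s["contact_force"]))
E
python3 st.py
```

```text
11.7 q [0.187, 0.574, -0.216, 1.799, 0.164, 0.783, -1.206] p [0.5401, -0.0744, 0.2469] F [2.234, 4.982, 1.213] M [1.155, -0.48, 0.075] op 0.321 ytool az -62.67 z [0.002, 0.002, -1.0]
Ftool [4.275, -3.4, -1.201]
```

Emit:
{"name": "move_arm", "arguments": {"turn": [[0,0,0],[0,0,0],[0,0,0],[0,0,0]], "dp": [[-0.15,0,0.01],[-0.15,0,0.02],[-0.15,0,0.02],[-0.15,0,0.03]], "jaw": [1,1,1,1]}}

```text
clock: 12.03
tool_pos: [0.5265, -0.0818, 0.2445]
eef_rot: [0.972, 0.236, 0.001, -0.0]
contact_force: [3.0, 4.1, -0.0]
opening: 0.319
```

```bash
python3 st.py;python3 -c "
from cam import *
D=cams()
crop(D['side']['frame'],250,80,120,140,5,'s6.png')"
```

```text
12.03 q [0.204, 0.562, -0.217, 1.837, 0.166, 0.758, -1.196] p [0.5265, -0.0818, 0.2445] F [3.048, 4.118, -0.046] M [0.978, -0.675, 0.081] op 0.319 ytool az -62.71 z [0.002, 0.001, -1.0]
Ftool [4.597, -2.262, 0.055]
```

View pics/s6.png

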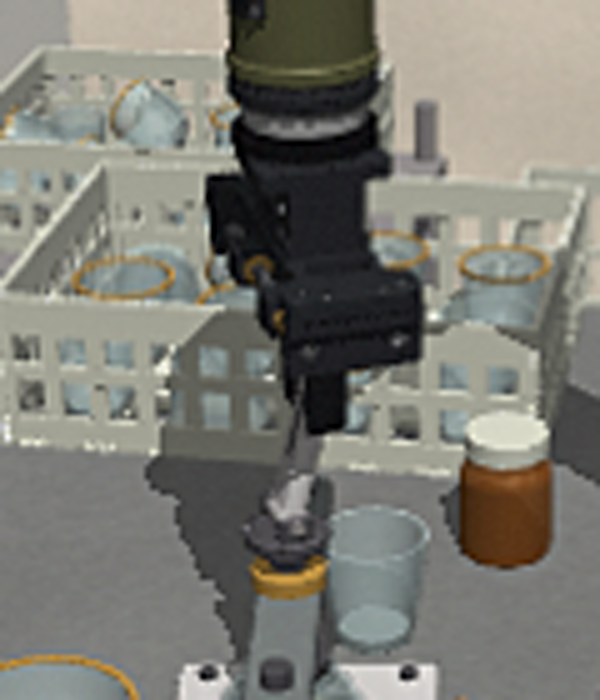

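Emit:
{"name": "move_arm", "arguments": {"turn": [[0,0,0],[0,0,0],[0,0,0],[0,0,0],[0,0,0],[0,0,0],[0,0,0]], "dp": [[-0.35,0,0.11],[-0.34,0,0.16],[-0.32,0,0.19],[-0.29,0,0.23],[-0.26,0,0.27],[0,0,0],[0,0,0]], "jaw": [1,1,1,1,1,1,1]}}

```text
clock: 12.72
tool_pos: [0.4917, -0.1012, 0.2199]
eef_rot: [0.972, 0.235, 0.001, 0.001]
contact_force: [5.0, 2.6, -6.2]
opening: 0.317
```

```bash
python3 st.py;python3 -c "
from cam import *
D=cams()
crop(D['side']['frame'],250,80,120,140,5,'s7.png')"
```

```text
12.72 q [0.244, 0.56, -0.209, 1.953, 0.186, 0.645, -1.179] p [0.4917, -0.1012, 0.2199] F [4.971, 2.641, -6.214] M [0.415, -0.954, 0.152] op 0.317 ytool az -62.84 z [0.001, -0.001, -1.0]
Ftool [5.625, -0.09, 6.217]
```

View pics/s7.png

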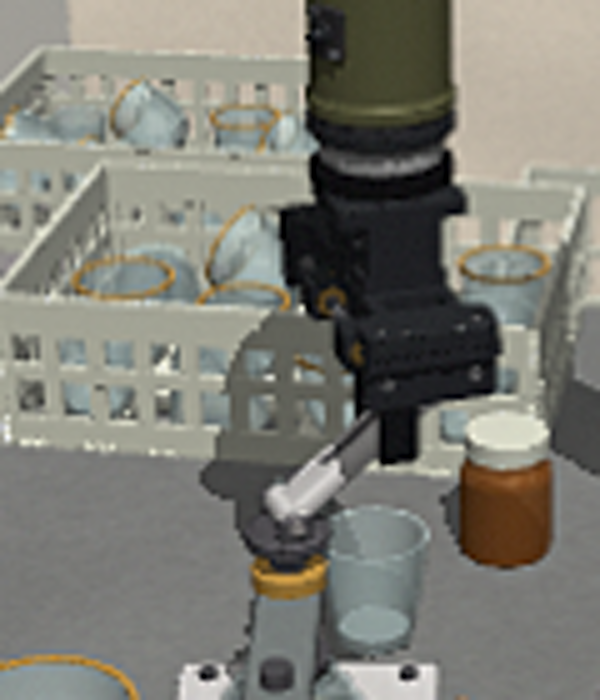

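Emit:
{"name": "move_arm", "arguments": {"turn": [[0,0,0],[0,0,0],[0,0,0],[0,0,0],[0,0,0],[0,0,0]], "dp": [[-0.2,0,0.32],[-0.18,0,0.34],[-0.14,0,0.36],[-0.1,0,0.36],[0,0,0],[0,0,0]], "jaw": [1,1,1,1,1,1]}}

```text
clock: 13.32
tool_pos: [0.4787, -0.1086, 0.1857]
eef_rot: [0.972, 0.235, 0.001, 0.001]
contact_force: [4.6, 0.5, -2.5]
opening: 0.323
```

```bash
python3 st.py;python3 -c "
from cam import *
D=cams()
crop(D['side']['frame'],250,80,120,140,5,'s8.png')"
```

```text
13.32 q [0.248, 0.603, -0.189, 2.021, 0.213, 0.534, -1.188] p [0.4787, -0.1086, 0.1857] F [4.554, 0.549, -2.516] M [0.146, -0.99, 0.181] op 0.323 ytool az -62.84 z [0.003, -0.002, -1.0]
Ftool [4.298, 1.585, 2.527]
```

View pics/s8.png

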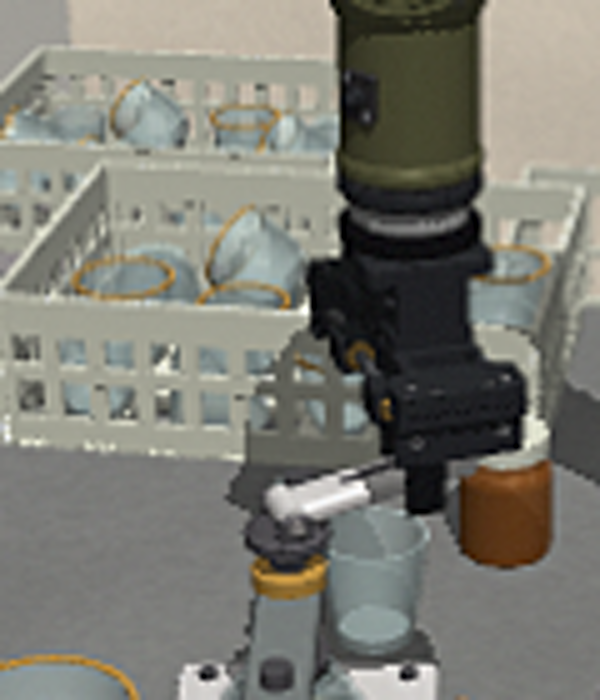

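Emit:
{"name": "move_arm", "arguments": {"turn": [[0,0,0],[0,0,0],[0,0,0],[0,0,0]], "dp": [[-0.04,0,0.2],[-0.02,0,0.2],[0,0,0.15],[0,0,0]], "jaw": [1,1,1,1]}}

```text
clock: 13.75
tool_pos: [0.4773, -0.1093, 0.1723]
eef_rot: [0.972, 0.234, 0.001, 0.001]
contact_force: [4.7, -0.4, 5.3]
opening: 0.319
```

```bash
python3 st.py
```

```text
13.75 q [0.243, 0.624, -0.178, 2.037, 0.223, 0.495, -1.197] p [0.4773, -0.1093, 0.1723] F [4.744, -0.448, 5.307] M [-0.315, -0.953, 0.094] op 0.319 ytool az -62.91 z [0.003, -0.002, -1.0]
Ftool [4.027, 2.575, -5.293]
```

Emit:
{"name": "move_arm", "arguments": {"turn": [[0,0,0],[0,0,0],[0,0,0],[0,0,0],[0,0,0],[0,0,0],[0,0,0],[0,0,0],[0,0,0],[0,0,0]], "dp": [[0,0,0],[0,0,0],[0,0,0],[0,0,-0.6],[0,0,-0.7],[0,0,-0.7],[0,0,0],[0,0,0],[0,0,0],[0,0,0]], "jaw": [-0.2,-0.2,-0.2,-0.2,-0.2,-0.2,1,1,1,1], "newtons": 20}}

```text
clock: 14.58
tool_pos: [0.4749, -0.108, 0.2212]
eef_rot: [0.972, 0.234, -0.001, -0.0]
contact_force: [0.0, -0.4, 0.2]
opening: 0.321
```

```bash
python3 st.py;python3 -c "
from cam import *
D=cams();pickle.dump(D,open('D9.pkl','wb'))
crop(D['side']['frame'],250,80,120,140,5,'s9.png');crop(D['top']['frame'],290,140,110,90,7,'t9.png')"
```

```text
14.58 q [0.267, 0.543, -0.213, 1.989, 0.187, 0.63, -1.166] p [0.4749, -0.108, 0.2212] F [0.044, -0.41, 0.183] M [0.02, -0.021, 0.032] op 0.321 ytool az -62.89 z [-0.003, 0.0, -1.0]
Ftool [-0.148, 0.385, -0.183]
```

View pics/s9.png

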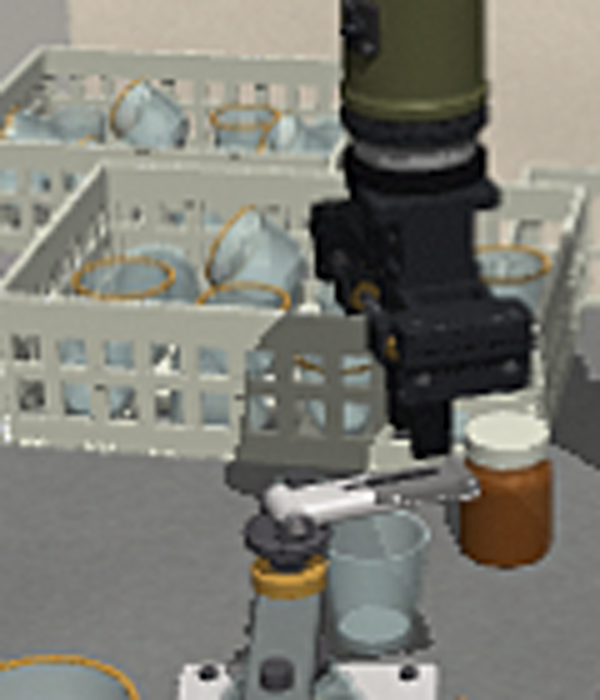

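View pics/t9.png

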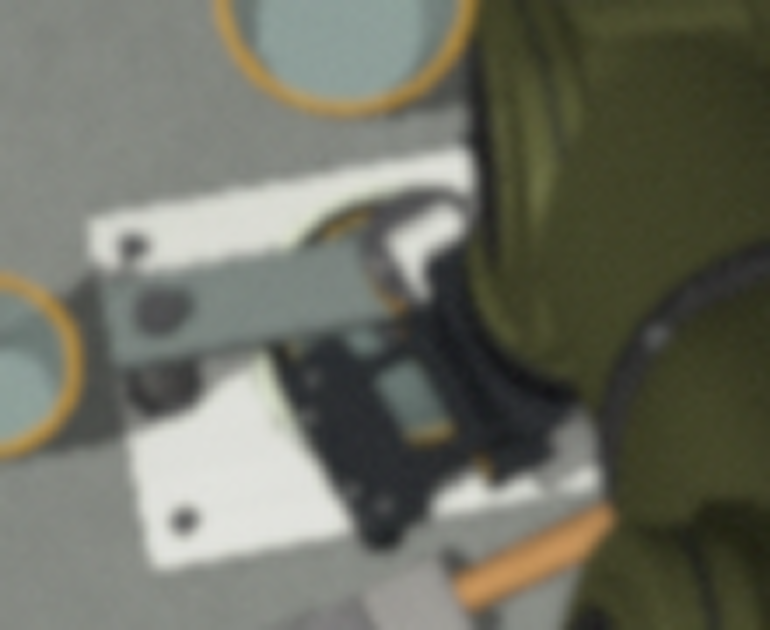

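Emit:
{"name": "move_arm", "arguments": {"turn": [[0,0,0],[0,0,0],[0,0,0],[0,0,0],[0,0,0],[0,0,0]], "dp": [[-0.3,0,0],[-0.2,0,0],[0,0,0],[0,0,0.3],[0,0,0.3],[0,0,0]], "jaw": [1,1,1,1,1,1]}}

```text
clock: 15.18
tool_pos: [0.4641, -0.1134, 0.2057]
eef_rot: [0.972, 0.235, -0.001, -0.001]
contact_force: [-0.6, 0.2, 1.1]
opening: 0.007
```

```bash
python3 st.py
```

```text
15.18 q [0.276, 0.558, -0.205, 2.032, 0.2, 0.573, -1.165] p [0.4641, -0.1134, 0.2057] F [-0.61, 0.187, 1.109] M [-0.023, 0.033, -0.008] op 0.007 ytool az -62.87 z [-0.002, 0.0, -1.0]
Ftool [-0.46, -0.446, -1.107]
```

Emit:
{"name": "move_arm", "arguments": {"turn": [[0,0,0],[0,0,0],[0,0,0]], "dp": [[0,0,0.15],[0,0,0.1],[0,0,0]], "jaw": [1,1,1]}}

```text
clock: 15.43
tool_pos: [0.4647, -0.1135, 0.2004]
eef_rot: [0.972, 0.235, -0.0, -0.0]
contact_force: [-0.8, -0.0, 0.5]
opening: 0.004
```

```bash
python3 st.py
```

```text
15.43 q [0.273, 0.567, -0.201, 2.038, 0.205, 0.557, -1.169] p [0.4647, -0.1135, 0.2004] F [-0.775, -0.034, 0.531] M [0.002, -0.005, -0.023] op 0.004 ytool az -62.87 z [-0.001, 0.0, -1.0]
Ftool [-0.705, -0.323, -0.531]
```

Emit:
{"name": "move_arm", "arguments": {"turn": [[0,0,0],[0,0,0]], "dp": [[0,0,0.1],[0,0,0]], "jaw": [1,1]}}

```text
clock: 15.6
tool_pos: [0.4651, -0.1137, 0.1987]
eef_rot: [0.972, 0.234, 0.0, 0.0]
contact_force: [-0.9, -0.1, 6.4]
opening: 0.004
```

```bash
python3 st.py
```

```text
15.6 q [0.272, 0.57, -0.2, 2.039, 0.207, 0.551, -1.171] p [0.4651, -0.1137, 0.1987] F [-0.866, -0.14, 6.384] M [-0.032, 0.23, 0.041] op 0.004 ytool az -62.89 z [0.001, -0.0, -1.0]
Ftool [-0.833, -0.267, -6.385]
```

Emit:
{"name": "move_arm", "arguments": {"turn": [[0,0,0],[0,0,0]], "dp": [[0,0,0.08],[0,0,0]], "jaw": [1,1]}}

```text
clock: 15.77
tool_pos: [0.4651, -0.1141, 0.1978]
eef_rot: [0.972, 0.234, 0.0, 0.001]
contact_force: [-3.6, -0.7, 17.1]
opening: 0.007
```

```bash
python3 st.py
```

```text
15.77 q [0.271, 0.571, -0.198, 2.041, 0.208, 0.547, -1.172] p [0.4651, -0.1141, 0.1978] F [-3.576, -0.748, 17.092] M [-0.086, 0.869, 0.038] op 0.007 ytool az -62.9 z [0.001, -0.001, -1.0]
Ftool [-3.515, -0.934, -17.096]
```

Emit:
{"name": "move_arm", "arguments": {"turn": [[0,0,0],[0,0,0]], "dp": [[0,0,0.06],[0,0,0]], "jaw": [1,1]}}

```text
clock: 15.93
tool_pos: [0.4651, -0.1143, 0.1973]
eef_rot: [0.972, 0.234, 0.001, 0.001]
contact_force: [-6.9, -0.0, 26.4]
opening: 0.003
```

```bash
python3 st.py
```

```text
15.93 q [0.271, 0.571, -0.197, 2.042, 0.209, 0.545, -1.173] p [0.4651, -0.1143, 0.1973] F [-6.853, -0.003, 26.441] M [-0.087, 1.384, 0.102] op 0.003 ytool az -62.91 z [0.002, -0.002, -1.0]
Ftool [-6.084, -3.05, -26.453]
```

Emit:
{"name": "move_arm", "arguments": {"turn": [[0,0,0],[0,0,0],[0,0,0],[0,0,0],[0,0,0],[0,0,0],[0,0,0],[0,0,0],[0,0,0],[0,0,0]], "dp": [[0,0,-0.4],[0,0,-0.9],[0,0,-0.9],[0,0,-0.9],[0,0,-0.9],[-0.9,0,-0.5],[-0.9,0,-0.5],[-0.9,0,-0.5],[-0.6,0,0],[0,0,0]], "jaw": [1,1,1,1,1,1,1,1,1,1]}}

```text
clock: 16.77
tool_pos: [0.3888, -0.153, 0.333]
eef_rot: [0.973, 0.232, -0.001, 0.001]
contact_force: [-0.8, -0.2, 0.4]
opening: -0.001
```

```bash
python3 st.py;python3 -c "
from cam import *
D=cams();pickle.dump(D,open('D10.pkl','wb'))
crop(D['side']['frame'],250,80,120,140,5,'s10.png');crop(D['top']['frame'],290,140,110,90,7,'t10.png');cv2.imwrite('pics/s10f.png',D['side']['frame'])"
```

```text
16.77 q [0.456, 0.291, -0.257, 2.005, 0.099, 0.858, -0.958] p [0.3888, -0.153, 0.333] F [-0.827, -0.223, 0.399] M [-0.005, 0.061, -0.001] op -0.001 ytool az -63.12 z [-0.001, -0.002, -1.0]
Ftool [-0.839, -0.175, -0.398]
```

View pics/s10.png

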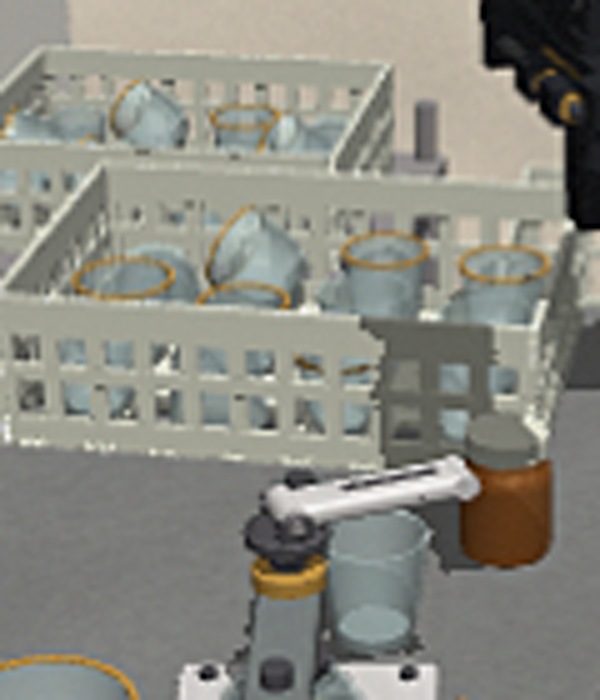

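View pics/t10.png

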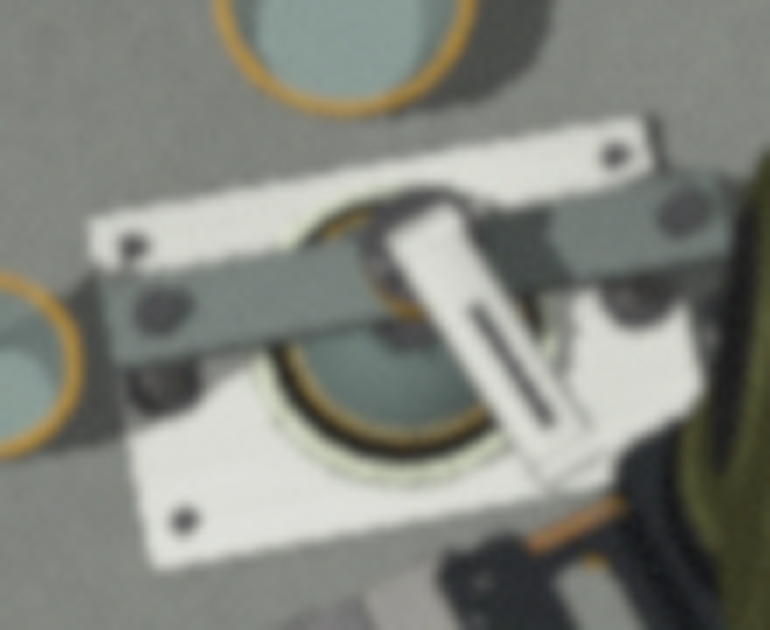

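View pics/s10f.png

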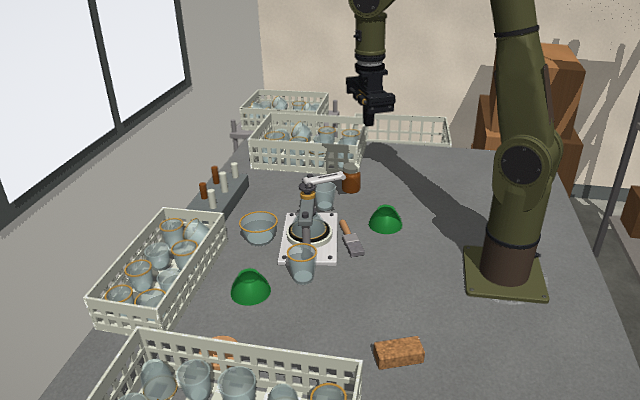

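```bash
python3 - <<'E'
from h import *;import pickle
D=pickle.load(open("D10.pkl","rb")); S,T=D["side"],D["top"]
print(tri(S,np.array([[472,470],[278,490]])/5+[250,80],T,np.array([[572,452],[425,225]])/7+[290,140]))
p=np.array([.543,-.072,.186]);d=-np.array([np.cos(np.radians(27.1)),np.sin(np.radians(27.1)),0])
for phi in(1.35,1.45,1.55):
  e=p+.107*(np.sin(phi)*d+[0,0,np.cos(phi)])
  print(phi,((P(S,[p,e])-[250,80])*5).round().tolist(),((P(T,[p,e])-[290,140])*7).round().tolist())
E
```

```text
[[ 0.45139796 -0.12694763  0.19465186  0.00700573]
 [ 0.54402089 -0.07480087  0.20043445  0.00360445]]
1.35 [[283.0, 517.0], [466.0, 451.0]] [[415.0, 233.0], [557.0, 458.0]]
1.45 [[283.0, 517.0], [469.0, 468.0]] [[415.0, 233.0], [557.0, 468.0]]
1.55 [[283.0, 517.0], [470.0, 485.0]] [[415.0, 233.0], [555.0, 474.0]]
```

```bash
python3 -c "
from plant import r
print(r.finish_job())"
```

```text
the job is handed in; nothing more can be done
None
```

The bowl is clamped, the lever is folded flat and released, and the job is handed in at about 17 s of the 67 s. No verdict was reported.

- **Turning:** I gripped the upright lever and turned the screw clockwise by about 2.7 rad. The drag held at about 0.35 N m. It then rose to about 0.56 N m (fit; last single reading 0.595), a rise of about 0.21 N m, and I stopped there.
- **Margin to cracking:** The fit puts contact about 0.45 rad before the stop, with a slope of about 0.46 N m per rad (±0.1), near the low end of the stated range. Adding the cam's extra travel would come to about 0.69 rad, close to the 0.7 rad cracking limit. I saw no sign of damage to the bowl.
- **Folding:** Only then did I fold the lever, lightly gripped. I let go, then pressed it down with shut fingers onto a hard stop, where the force rose from 6 N to 26 N over about 1.4 mm.
- **Last pictures:** The lever lies about level, the bowl is on its stand, and the bystanders in view look as at the start. The arm is clear, with contact force about 0. The rough two-view height of the lever had 4–7 mm of ray mismatch, so the hard stop is the stronger evidence that it is fully closed.

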